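# Retain a guide roller on its axle pin with a push nut

## Robot

A 6-joint arm with a two-finger parallel gripper is mounted at the origin on the work surface. World frame = base frame: x ahead of the robot, y to its left, z up, the work surface at z = 0. Lengths are in mm, angles in degrees, forces in N, time in s.
With the tool pointing down it reaches from about 375 to 975 mm from the base axis. Payload 3.8 kg.
Tool frame: the origin (TCP) lies on the mounting face of the last link; the fingertips stand 173 mm ahead of it and the grasp point (between the pads) lies ctrl.grip_depth ahead of it (ctrl.grip_depth is the distance from the TCP to the grasp point, in mm); z points along the fingers, y is the direction in which the jaws open and shut (so a half turn about z gives the same grasp; the last joint's range is limited). The gripper opens to 85 mm and grips with 20 to 120 N. Pads are 22 mm wide; open, the fingers measure 114 mm over their backs; the gripper's body (76 mm by 85 mm) begins 54 mm behind the grasp point. The pads swing forward as they close: fully open they stand 13 mm farther back than shut.
Start: joints at [63.489, 15.12, 91.902, -0, 72.978, -2.114], TCP at [278.806, 614.725, 404.68] pointing down, gripper open.
Joint ranges: [-150.88, 150.88], [-54.13, 125.18], [17.81, 147.31], [-75.09, 255.09], [0, 152.58], [-146.25, 146.25]. Speed limits (degrees/s): [147.25, 147.25, 180, 180, 180, 180].

## Interface

Orientations are given as a 3x3 rotation matrix whose columns are the frame's x, y, z axes.
In Python, from rig import ctrl gives the robot as it stands.
- The arm moves only by the tool drive_tool, never from a script. Its argument "moves" is a list of rows, each an object of numbers: "claw": the finger opening in mm, from 0 to 85.4; "dx", "dy", "dz": the shift along the tool's x, y, z in mm; "ax", "ay", "az": the turn, a rotation vector about the tool's x, y, z in rad. A call has 1 to 12 rows; each row shifts and turns the pose as measured when the row begins, along the tool's axes as they then stand; what a row does not reach is not made up. A row lasts 1/10 s, in which the tool goes at most 50 mm and 8.59 degrees, less where a joint would pass 70% of its speed; a pose out of reach is approached as far as the arm can. A call is refused whole if a number of a shift passes 50 or a number of a turn 0.15, either way. A call with a gripper value outside its range is refused whole. The fingers move at their own pace and stop on an object; "grip_force" is the grip in N (left out, the last holds). Time passes only in rows, so rows that do not move let the fingers close. It gives the time, the measured TCP pose, the force and the opening at its end, in the units of the state.
- ctrl.observe(): the state, without advancing time (a new reading comes with each control period).
- ctrl.snapshot(name): name is "scene" or "side" or "wrist"; returns a dict with "pixels" (420x560x3 uint8, red, green, blue), "camera_matrix" (3x3 intrinsics, pixels), "R" (3x3) and "t" (3): a world point X has camera coordinates R X + t. Camera axes: x right, y down, z forward; pixel columns grow to the right and rows downward; lengths in mm; the calibration is good to about 2 mm. A picture is of the moment at which its call begins. There is no depth.
- ctrl.job_done(): hands the job in, once; it reports no verdict.
Trained networks look in a picture, given as the dict that the camera call returned (one of the last four; its "shot" number tells which), for a name from the list of things; names that differ only in an ending like _2 or _b are one class to them, and where a whole thing is asked for, a point or a joint stands for the part that bears it (a point fixed in the world has none). Each returns a list of dicts, best first, with "p" (0 to 1); they miss things now and then, are a little off and sometimes report something else, mostly with a low value. They report only what shows in the picture. A call takes as long as a camera call. They do not tell look-alikes from the thing itself.
- ctrl.cut_out(picture, name): "region" (420x560 bool, what is visible of it).
- ctrl.landmark_of(picture, name): "location" ([x, y, z] in mm, in the coordinates of the camera as it stood for that picture, good to about 4 mm: a listed point, or the origin of a listed thing).
The state is a dict: "clock": time; "joints": joint angles; "joint_velocities": joint speeds; "joint_torque": joint torques, N m; "ee_pos": TCP position; "eef_rot": TCP orientation; "contact_force": force on the tool from outside, world axes, zero at the start; "moment": the same for the moment, N m; "finger_gap": finger opening in mm.
Only numpy, scipy, OpenCV 4.12 (cv2) and the standard library are available. Lean on these libraries where they do the work, as an engineer would, in place of code of your own. Each camera call takes 0.05 s, during which the arm holds its last target.

## Task

Fit the toothed push nut to the axle pin on the clamped aluminium offcut: set it level over the pin's pointed end and press it straight down until it bites snug against the roller, with the wave washer under the roller about half squeezed but never crushed flat. Let go of the nut, and leave the other things on the bench alone.

Things in the scene. Friction and masses are not known exactly. Their poses are not given: they have to be found in the camera images.
- nut: Toothed push nut, dark steel, 40 g, lying right way up: flange 36 mm across, 3 mm thick, above it a collar 30 mm across (grip here) up to 11 mm. Inside, 3 to 5 mm up, six sprung teeth leave a 9.2 mm opening; they spread easily over the pin's taper, bite just below it, and from there drag with a steady 8 to 10 N while sliding, down and up alike. Origin: centre of underside, z up.
- jig: Fixed fixture: plywood base, 18 mm, with a 2 mm aluminium offcut (top 20 mm above the bench) and the upright axle pin. Origin: on the bench under the pin; base spans 65 mm either side along x, y from -60 to 210 mm. At y = 82 mm a row of three clecos, 57 mm high; at y = 110 mm the red pad of a toggle clamp, up to 75 mm high, handle ending at y = 270 mm.
- axle_tip (a point): Tip of the plain steel axle pin, on its axis, 69 mm above the bench. It tapers from 5 mm across at the tip to 12 mm across 11 mm below it, then is straight. The teeth's drag sets in when the nut's underside is about 16 mm below the tip, 7 to 11 mm before the nut meets the roller. Stopped, the push can sag by 2 N; let go, the nut springs back some 0.4 mm.
- roller: White nylon guide roller, 46 mm across, 18 mm tall, already on the pin, on a springy wave washer and shims. Origin: centre of underside; its flat top is 18 mm higher, 42 to 46 mm above the bench depending on the shims. It only moves down: the washer pushes back with 9 N per mm and is flat after 2 mm (18 N); half squeezed is 9 N on the roller, on top of the nut's drag.
- bucking_bar: Chrome bucking bar, 92 by 42 mm, 34 mm tall, bystander. Origin: centre of the underside.
- jar: Squat amber glass jar of rivets with a steel lid, 78 mm across, 70 mm tall, bystander. Origin: centre of the underside.
- rivet_set: Steel rivet set with a yellow grip, lying, 140 mm long, 22 mm thick, bystander. Origin: on the bench under its middle; x along the tool.
Things that resemble listed ones, but are neither listed nor needed, are in the scene too. Of the things like the nut, leave any that is red; of the rest the smaller one is meant.

How it is judged:
By the outcome, as a careful person would: the job done as asked, in the order asked, and still so for the second after the job is handed in, with the robot touching nothing.
It also fails if it takes over 45 s, if anything falls off the work surface, if the arm or the gripper's body presses on something with over 40 N, if the wrist force passes 120 N, or if a joint passes its speed limit or range.

## Working session

There is one attempt and no reset: what is moved stays moved. The work goes in short steps, Python scripts to look and compute and a tool call to move; the robot and the scene stay as the last step left them, time stands still between calls to the robot, and variables do not carry over. Pictures are saved under pics/ and viewed, and the job is handed in when it is done.

Besides the shell and the picture viewer there is one more tool, called after "Call:" by a JSON object that holds its "method" and its "body". drive_tool: Moves the arm, as the interface text tells. Its arguments: {"type":"object","properties":{"moves":{"type":"array"},"grip_force":{"type":"number"}},"required":["moves"]}

```bash
ls; mkdir -p pics; cat > h.py <<'E'
import numpy as np, cv2
from rig import ctrl
def save(p,n): cv2.imwrite('pics/'+n,cv2.cvtColor(p['pixels'],cv2.COLOR_RGB2BGR))
def w(p,c): return np.array(p['R']).T@(np.array(c)-np.array(p['t']))
def ray(p,u,v,z):
    K=np.array(p['camera_matrix']);R=np.array(p['R']);t=np.array(p['t'])
    d=R.T@np.linalg.inv(K)@[u,v,1];o=-R.T@t
    return o+d*(z-o[2])/d[2]
def proj(p,X):
    c=np.array(p['R'])@np.array(X)+p['t'];c=np.array(p['camera_matrix'])@c
    return c[:2]/c[2]
E
python3 - <<'E'
from h import *
np.set_printoptions(precision=1,suppress=True)
print(ctrl.grip_depth); s=ctrl.observe(); print(s)
for n in ["scene","side","wrist"]:
    p=ctrl.snapshot(n); save(p,n+'0.png'); print(n)
    for o in ["nut","jig","axle_tip","roller","bucking_bar","jar","rivet_set"]:
        for d in ctrl.landmark_of(p,o)[:3]: print(o,round(d['p'],2),w(p,d['location']),proj(p,w(p,d['location'])))
print(ctrl.observe()['clock'])
E
```

```text
pics
154.70000000000002
{'clock': 0.0, 'joints': array([63.5, 15.2, 92. , -0. , 73. , -2.1]), 'joint_velocities': array([-0.1,  0.1, -0.1, -0.1, -0. ,  0. ]), 'joint_torque': array([ -0. , -51.5, -36.7,   0. ,   0. ,  -0. ]), 'ee_pos': array([278.7, 614.4, 403.3]), 'eef_rot': array([[-0.9,  0.4, -0. ],
       [ 0.4,  0.9, -0. ],
       [ 0. , -0. , -1. ]]), 'contact_force': array([-0.8,  0.4,  0.2]), 'moment': array([ 0. , -0.1,  0. ]), 'finger_gap': 85.77545082155552}
scene
nut 0.68 [ 499.8 -349.1   -3.9] [278.6 196.1]
nut 0.61 [ 600.4 -210.9    3.8] [266.2 236.2]
nut 0.55 [ 526.6 -270.1    0.1] [284.7 214.4]
jig 0.86 [501.7  -0.5   0.4] [367.9 284.3]
axle_tip 0.96 [499.    4.3  67.5] [374.9 255.6]
axle_tip 0.2 [ 524.9 -269.1   -4.3] [285.5 216.1]
roller 0.92 [496.7  10.1  24.7] [375.2 276.4]
bucking_bar 0.78 [ 760.8 -178.2   -3.6] [196.6 270.9]
jar 0.7 [ 760.6 -180.6   -1.1] [196.1 269. ]
jar 0.56 [ 686.2 -378.2   -3.1] [196.6 209.1]
rivet_set 0.7 [ 489.1 -433.3   -1.2] [266.3 177.7]
side
nut 0.75 [ 497.9 -351.4    2.1] [313.8 302.2]
nut 0.67 [ 524.  -269.2    0.4] [296.4 274.3]
jig 0.71 [498.6  -0.8   1.3] [218.5 221.2]
axle_tip 0.75 [498.2   4.2  67.7] [215. 197.]
roller 0.73 [501.1   2.7  24.8] [217.9 212.2]
bucking_bar 0.82 [ 763.  -173.5    1.5] [344.9 215.4]
jar 0.61 [ 687.3 -378.2    0.4] [390.3 269.7]
jar 0.58 [ 523.  -269.5   -3.8] [296.  276.1]
rivet_set 0.56 [ 494.4 -431.6   -1.8] [343. 331.]
rivet_set 0.33 [496.8   1.9  -2.4] [217.4 222.2]
rivet_set 0.21 [501.4  -1.1  25.1] [218.8 212.7]
wrist
1.2
```

View pics/scene0.png

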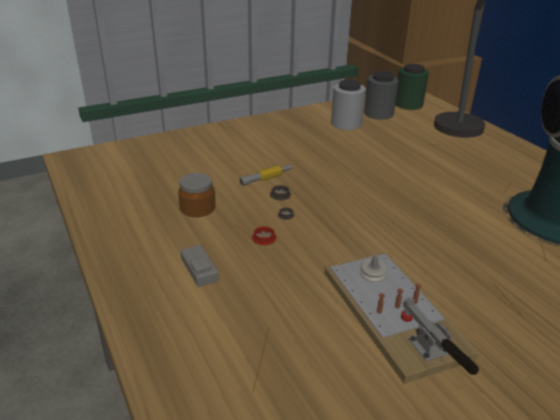

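View pics/side0.png

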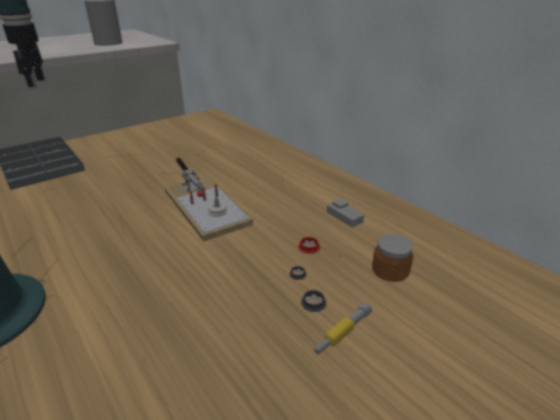

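Call:
{"method": "drive_tool", "body": {"moves": [{"az": 0.143}, {"az": 0.143}, {"az": 0.143}, {"az": 0.143}, {"az": 0.143}, {"az": 0.143}, {"az": 0.143}, {"az": 0.143}, {"claw": 48, "dx": -46, "dy": 13}, {"dx": -46, "dy": 13}]}}

```text
$.moves[0]: bad value
```

```bash
python3 - <<'E'
from h import *
np.set_printoptions(precision=4,suppress=True)
s=ctrl.observe();print(s,ctrl.grip_depth)
E
```

```text
{'clock': 1.2, 'joints': array([63.4928, 15.1201, 91.9032,  0.0005, 72.9758, -2.1152]), 'joint_velocities': array([ 0.0029, -0.0859,  0.0384, -0.0436,  0.0501,  0.0057]), 'joint_torque': array([  0.0005, -51.5095, -36.7719,  -0.0002,   0.001 ,   0.    ]), 'ee_pos': array([278.7684, 614.7422, 404.6759]), 'eef_rot': array([[-0.9107,  0.413 , -0.    ],
       [ 0.413 ,  0.9107,  0.    ],
       [ 0.    ,  0.    , -1.    ]]), 'contact_force': array([-0.1843,  0.8651,  0.2299]), 'moment': array([-0.0385, -0.0265,  0.02  ]), 'finger_gap': 85.50628751801865} 154.70000000000002
```

Call:
{"method": "drive_tool", "body": {"moves": [{"claw": 48, "dx": 0, "dy": 0, "dz": 0, "ax": 0, "ay": 0, "az": 0.143}, {"claw": 48, "dx": 0, "dy": 0, "dz": 0, "ax": 0, "ay": 0, "az": 0.143}, {"claw": 48, "dx": 0, "dy": 0, "dz": 0, "ax": 0, "ay": 0, "az": 0.143}, {"claw": 48, "dx": 0, "dy": 0, "dz": 0, "ax": 0, "ay": 0, "az": 0.143}, {"claw": 48, "dx": 0, "dy": 0, "dz": 0, "ax": 0, "ay": 0, "az": 0.143}, {"claw": 48, "dx": 0, "dy": 0, "dz": 0, "ax": 0, "ay": 0, "az": 0.143}, {"claw": 48, "dx": 0, "dy": 0, "dz": 0, "ax": 0, "ay": 0, "az": 0.143}, {"claw": 48, "dx": 0, "dy": 0, "dz": 0, "ax": 0, "ay": 0, "az": 0.143}]}}

```text
clock: 2.0
ee_pos: [278.8, 614.7, 404.7]
eef_rot: [[0.044, 0.999, 0.0], [0.999, -0.044, 0.0], [0.0, 0.0, -1.0]]
contact_force: [-0.4, 0.7, -0.4]
finger_gap: 47.9
```

```bash
python3 - <<'E'
from h import *
np.set_printoptions(precision=4,suppress=True)
s=ctrl.observe();print(s['clock'],s['ee_pos'],s['eef_rot'],s['finger_gap'],s['joints'],ctrl.grip_depth)
E
```

```text
2.0 [278.8168 614.735  404.6775] [[ 0.0444  0.999   0.    ]
 [ 0.999  -0.0444  0.    ]
 [ 0.      0.     -1.    ]] 47.93107929980948 [63.4892 15.121  91.9018 -0.0006 72.975  66.0322] 154.70000000000002
```

Call:
{"method": "drive_tool", "body": {"moves": [{"claw": 48, "dx": 0, "dy": 0, "dz": 0, "ax": 0, "ay": 0, "az": -0.044}, {"claw": 48, "dx": -46, "dy": 13, "dz": 0, "ax": 0, "ay": 0, "az": 0}, {"claw": 48, "dx": -46, "dy": 13, "dz": 0, "ax": 0, "ay": 0, "az": 0}, {"claw": 48, "dx": -46, "dy": 13, "dz": 0, "ax": 0, "ay": 0, "az": 0}, {"claw": 48, "dx": -46, "dy": 13, "dz": 0, "ax": 0, "ay": 0, "az": 0}, {"claw": 48, "dx": -46, "dy": 13, "dz": 0, "ax": 0, "ay": 0, "az": 0}, {"claw": 48, "dx": -46, "dy": 13, "dz": 0, "ax": 0, "ay": 0, "az": 0}, {"claw": 48, "dx": -46, "dy": 13, "dz": 0, "ax": 0, "ay": 0, "az": 0}, {"claw": 48, "dx": -46, "dy": 13, "dz": 0, "ax": 0, "ay": 0, "az": 0}, {"claw": 48, "dx": -46, "dy": 13, "dz": 0, "ax": 0, "ay": 0, "az": 0}, {"claw": 48, "dx": -46, "dy": 13, "dz": 0, "ax": 0, "ay": 0, "az": 0}]}}

```text
clock: 3.1
ee_pos: [410.2, 144.5, 404.0]
eef_rot: [[-0.01, 1.0, 0.006], [1.0, 0.01, 0.004], [0.004, 0.006, -1.0]]
contact_force: [1.5, 0.6, -0.5]
finger_gap: 48.1
```

Call:
{"method": "drive_tool", "body": {"moves": [{"claw": 48, "dx": -41, "dy": 11.5, "dz": 0, "ax": 0, "ay": 0, "az": 0}, {"claw": 48, "dx": -41, "dy": 11.5, "dz": 0, "ax": 0, "ay": 0, "az": 0}, {"claw": 48, "dx": -41, "dy": 11.5, "dz": 0, "ax": 0, "ay": 0, "az": 0}, {"claw": 48, "dx": -41, "dy": 11.5, "dz": 0, "ax": 0, "ay": 0, "az": 0}, {"claw": 48, "dx": -41, "dy": 11.5, "dz": 0, "ax": 0, "ay": 0, "az": 0}, {"claw": 48, "dx": -41, "dy": 11.5, "dz": 20, "ax": 0, "ay": 0, "az": 0}, {"claw": 48, "dx": -41, "dy": 11.5, "dz": 20, "ax": 0, "ay": 0, "az": 0}, {"claw": 48, "dx": -41, "dy": 11.5, "dz": 20, "ax": 0, "ay": 0, "az": 0}, {"claw": 48, "dx": -41, "dy": 11.5, "dz": 20, "ax": 0, "ay": 0, "az": 0}, {"claw": 48, "dx": -41, "dy": 11.5, "dz": 20, "ax": 0, "ay": 0, "az": 0}, {"claw": 48, "dx": 0, "dy": 0, "dz": 0, "ax": 0, "ay": 0, "az": 0}]}}

```text
clock: 4.2
ee_pos: [533.2, -288.6, 306.6]
eef_rot: [[-0.002, 1.0, 0.024], [1.0, 0.002, 0.0], [0.0, 0.024, -1.0]]
contact_force: [-0.9, -0.1, 0.0]
finger_gap: 48.2
```

```bash
python3 - <<'E'
from h import *
np.set_printoptions(precision=3,suppress=True)
s=ctrl.observe();print(s['clock'],s['ee_pos'],s['eef_rot'],s['joints'])
p=ctrl.snapshot('wrist');save(p,'w1.png')
print(p['R'],p['t'], -np.array(p['R']).T@p['t'])
for d in ctrl.landmark_of(p,'nut')[:3]: print(round(d['p'],2),w(p,d['location']),proj(p,w(p,d['location'])))
for d in ctrl.cut_out(p,'nut')[:3]:
    v,u=np.nonzero(d['region']);print(round(d['p'],2),u.min(),u.max(),v.min(),v.max(),u.mean(),v.mean())
    for z in(0,3,11): print([ray(p,*q,z)[:2] for q in ((u.min(),v.mean()),(u.max(),v.mean()),(u.mean(),v.min()),(u.mean(),v.max()))])
E
```

```text
4.2 [ 533.194 -288.56   306.646] [[-0.002  1.     0.024]
 [ 1.     0.002  0.   ]
 [ 0.     0.024 -1.   ]] [-30.982  11.896 106.662   0.824  60.301 -31.509]
[[ 1.     0.003  0.023]
 [-0.003 -0.965  0.264]
 [ 0.023 -0.264 -0.964]] [-538.703 -284.158  195.449] [ 533.116 -221.023  275.832]
0.82 [ 604.559 -217.861    0.61 ] [362.579 109.511]
0.77 [ 524.926 -261.364    2.012] [260.281 165.794]
0.63 [ 494.925 -349.19    -0.702] [227.064 265.731]
0.78 209 256 240 294 237.40939597315437 263.93708053691273
[array([ 479.47, -347.05]), array([ 520.181, -347.366]), array([ 504.681, -325.103]), array([ 503.209, -376.325])]
[array([ 480.054, -345.68 ]), array([ 520.321, -345.992]), array([ 504.99 , -323.971]), array([ 503.534, -374.636])]
[array([ 481.61 , -342.025]), array([ 520.696, -342.328]), array([ 505.815, -320.952]), array([ 504.402, -370.132])]
0.71 332 396 68 135 363.17448856799035 101.51704773365424
[array([ 580.624, -212.005]), array([ 630.316, -211.83 ]), array([ 603.132, -187.786]), array([ 606.504, -237.252])]
[array([ 580.107, -212.103]), array([ 629.259, -211.93 ]), array([ 602.371, -188.147]), array([ 605.706, -237.076])]
[array([ 578.729, -212.364]), array([ 626.439, -212.196]), array([ 600.34 , -189.111]), array([ 603.578, -236.605])]
```

View pics/w1.png

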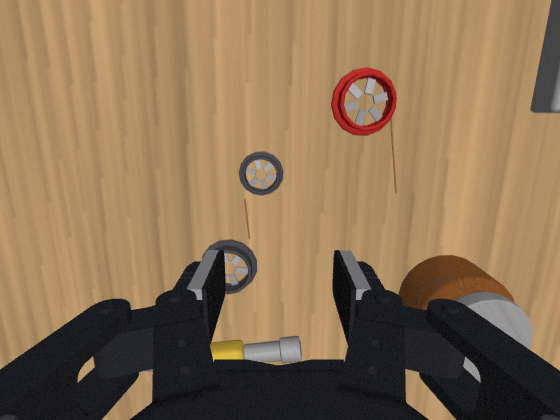

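```bash
python3 - <<'E'
from h import *
np.set_printoptions(precision=2,suppress=True)
im=cv2.imread('pics/w1.png')
m=(im.max(2)<95).astype(np.uint8); m[:,:225]=0;m[:,300:]=0;m[:140]=0;m[205:]=0
c=max(cv2.findContours(m,cv2.RETR_EXTERNAL,cv2.CHAIN_APPROX_NONE)[0],key=cv2.contourArea)
print(cv2.boundingRect(c),cv2.fitEllipse(c))
p=ctrl.snapshot('wrist');print(p['camera_matrix'])
# model: outline of flange + collar cylinders
from scipy.optimize import minimize
x,y,wd,h=cv2.boundingRect(c)
def mod(X):
    a=np.linspace(0,2*np.pi,90)
    P=[]
    for r,zz in((18,0),(18,3),(15,11)):
        P+= [proj(p,[X[0]+r*np.cos(t),X[1]+r*np.sin(t),zz]) for t in a]
    P=np.array(P); return np.r_[P.min(0),P.max(0)]
tgt=np.array([x-.5,y-.5,x+wd-.5,y+h-.5])
r=minimize(lambda X:((mod(X)-tgt)**2).sum(),[525,-265],method='Nelder-Mead');print(r.x,mod(r.x)-tgt)
E
```

```text
(239, 152, 44, 43) ((260.6150207519531, 172.9610137939453), (41.91145706176758, 42.765804290771484), 109.06597900390625)
[[343.58   0.   278.56]
 [  0.   343.58 207.47]
 [  0.     0.     1.  ]]
[ 525.86 -264.  ] [-0.21 -0.66  0.22  0.71]
```

Call:
{"method": "drive_tool", "body": {"moves": [{"claw": 48, "dx": 0, "dy": 0, "dz": 0, "ax": 0.024, "ay": 0, "az": 0}, {"claw": 48, "dx": 12, "dy": -4, "dz": 25, "ax": 0, "ay": 0, "az": 0}, {"claw": 48, "dx": 12, "dy": -4, "dz": 30, "ax": 0, "ay": 0, "az": 0}, {"claw": 48, "dx": 0, "dy": 0, "dz": 20, "ax": 0, "ay": 0, "az": 0}, {"claw": 48, "dx": 0, "dy": 0, "dz": 0, "ax": 0, "ay": 0, "az": 0}]}}

```text
clock: 4.9
ee_pos: [527.3, -253.8, 242.9]
eef_rot: [[-0.014, 1.0, 0.011], [1.0, 0.014, -0.006], [-0.007, 0.011, -1.0]]
contact_force: [0.6, -0.1, 0.2]
finger_gap: 48.0
```

```bash
python3 - <<'E'
from h import *
np.set_printoptions(precision=3,suppress=True)
s=ctrl.observe();print(s['clock'],s['ee_pos'],s['eef_rot'],s['joints'])
p=ctrl.snapshot('wrist');save(p,'w2.png')
print(-np.array(p['R']).T@p['t'])
for d in ctrl.landmark_of(p,'nut')[:3]: print(round(d['p'],2),w(p,d['location']),proj(p,w(p,d['location'])))
E
```

```text
4.9 [ 527.27  -253.799  242.901] [[-0.014  1.     0.011]
 [ 1.     0.014 -0.006]
 [-0.007  0.011 -1.   ]] [-28.134  13.946 111.752  -0.033  53.562 -28.924]
[ 526.018 -186.481  211.608]
0.94 [ 496.33  -349.403    0.254] [230.863 345.546]
0.93 [ 524.045 -264.165    3.721] [270.32  236.222]
0.67 [ 603.306 -218.781    2.207] [399.8  167.33]
```

View pics/w2.png

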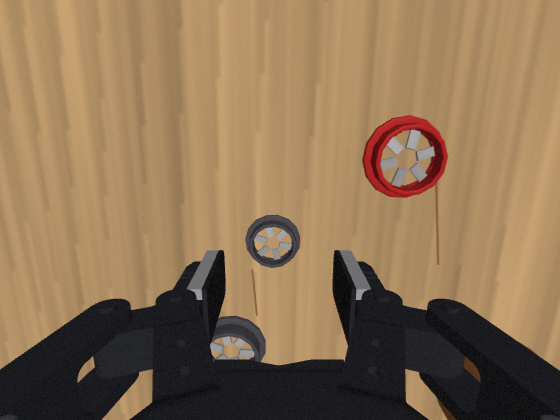

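```bash
cat >> h.py <<'E'
from scipy.optimize import minimize
def nutfit(p,bb,z0=0,g=(525,-265)):
    def mod(X):
        a=np.linspace(0,2*np.pi,90);P=[]
        for r,zz in((18,0),(18,3),(15,11)):
            P+=[proj(p,[X[0]+r*np.cos(t),X[1]+r*np.sin(t),zz+z0]) for t in a]
        P=np.array(P);return np.r_[P.min(0),P.max(0)]
    r=minimize(lambda X:((mod(X)-bb)**2).sum(),g,method='Nelder-Mead');return r.x,mod(r.x)-bb
E
python3 - <<'E'
from h import *
np.set_printoptions(precision=2,suppress=True)
p=ctrl.snapshot('wrist')
m=(p['pixels'].max(2)<95).astype(np.uint8); m[:,:230]=0;m[:,320:]=0;m[:205]=0;m[280:]=0
c=max(cv2.findContours(m,cv2.RETR_EXTERNAL,cv2.CHAIN_APPROX_NONE)[0],key=cv2.contourArea)
x,y,wd,h=cv2.boundingRect(c);print(x,y,wd,h)
print(nutfit(p,np.array([x-.5,y-.5,x+wd-.5,y+h-.5])))
s=ctrl.observe();T=s['ee_pos'];R=s['eef_rot']
# where would fingertips/grasp project
for d in(154.7,160,165,170,173): print(d,proj(p,T+R@[0,0,d]), [proj(p,T+R@[sx,sy,d]) for sx in(-11,11) for sy in (-24,24)])
print(T+R@[0,0,154.7])
E
```

```text
243 212 53 52
(array([ 525.56, -268.47]), array([-0.98, -0.92,  0.99,  1.  ]))
154.7 [282.03 291.21] [array([222.93, 315.44]), array([340.96, 315.69]), array([220.59, 265.68]), array([343.72, 265.91])]
160 [281.93 284.81] [array([224.92, 308.32]), array([338.78, 308.56]), array([222.74, 260.09]), array([341.35, 260.31])]
165 [281.84 279.19] [array([226.67, 302.05]), array([336.86, 302.27]), array([224.64, 255.19]), array([339.27, 255.4 ])]
170 [281.76 273.92] [array([228.32, 296.17]), array([335.07, 296.39]), array([226.41, 250.6 ]), array([337.32, 250.8 ])]
173 [281.72 270.92] [array([229.25, 292.81]), array([334.04, 293.02]), array([227.42, 247.99]), array([336.21, 248.18])]
[ 531.7  -257.02   91.6 ]
```

Call:
{"method": "drive_tool", "body": {"moves": [{"claw": 48, "dx": 0, "dy": 0, "dz": 0, "ax": 0, "ay": 0, "az": 0}, {"claw": 48, "dx": 0, "dy": 0, "dz": 0, "ax": 0, "ay": 0, "az": 0}]}}

```text
clock: 5.25
ee_pos: [530.5, -256.0, 249.8]
eef_rot: [[-0.013, 1.0, 0.022], [1.0, 0.014, -0.012], [-0.012, 0.021, -1.0]]
contact_force: [0.4, 0.1, 0.0]
finger_gap: 48.4
```

```bash
python3 - <<'E'
from h import *
np.set_printoptions(precision=3,suppress=True)
for i in range(3):
    s=ctrl.observe();print(s['clock'],s['ee_pos'],s['joint_velocities'])
    p=ctrl.snapshot('wrist')
    if i==0: save(p,'w3.png')
    m=(p['pixels'].max(2)<95).astype(np.uint8); m[:,:230]=0;m[:,320:]=0;m[:200]=0;m[280:]=0
    c=max(cv2.findContours(m,cv2.RETR_EXTERNAL,cv2.CHAIN_APPROX_NONE)[0],key=cv2.contourArea)
    x,y,wd,h=cv2.boundingRect(c);print(x,y,wd,h)
    print(nutfit(p,np.array([x-.5,y-.5,x+wd-.5,y+h-.5])))
print(s['eef_rot'])
E
```

```text
5.25 [ 530.453 -255.993  249.816] [ 0.077 -0.799 -0.764 -0.086  0.287  0.059]
238 207 53 51
(array([ 525.583, -268.243]), array([-0.577, -0.992,  0.585,  1.058]))
5.3 [ 530.602 -256.155  249.998] [-0.246  0.35   0.161  0.018 -0.393 -0.138]
237 206 53 51
(array([ 525.175, -267.821]), array([-0.582, -0.991,  0.59 ,  1.057]))
5.35 [ 530.438 -256.137  249.615] [-0.164  0.462  0.553  0.138  0.022 -0.057]
237 206 54 52
(array([ 525.224, -267.947]), array([-0.117, -0.546,  0.12 ,  0.573]))
[[-0.013  1.     0.022]
 [ 1.     0.014 -0.012]
 [-0.013  0.022 -1.   ]]
```

Call:
{"method": "drive_tool", "body": {"moves": [{"claw": 42, "dx": 0, "dy": 0, "dz": 0, "ax": 0.022, "ay": 0.012, "az": 0.013}, {"claw": 42, "dx": -12, "dy": -5, "dz": 20, "ax": 0, "ay": 0, "az": 0}, {"claw": 42, "dx": 0, "dy": 0, "dz": 0, "ax": 0, "ay": 0, "az": 0}, {"claw": 42, "dx": 0, "dy": 0, "dz": 0, "ax": 0, "ay": 0, "az": 0}]}}

```text
clock: 5.8
ee_pos: [525.7, -268.8, 230.3]
eef_rot: [[0.003, 1.0, -0.003], [1.0, -0.003, 0.001], [0.001, -0.003, -1.0]]
contact_force: [0.7, -0.9, 0.6]
finger_gap: 41.8
```

```bash
cat > obs.py <<'E'
from h import *
np.set_printoptions(precision=3,suppress=True)
s=ctrl.observe();print(s['clock'],s['ee_pos'],s['contact_force'],s['moment'],s['finger_gap']);print(s['eef_rot'])
E
python3 obs.py
```

```text
5.8 [ 525.668 -268.832  230.283] [ 0.747 -0.93   0.601] [-0.032  0.    -0.026] 41.82304447219143
[[ 0.003  1.    -0.003]
 [ 1.    -0.003  0.001]
 [ 0.001 -0.003 -1.   ]]
```

Call:
{"method": "drive_tool", "body": {"moves": [{"claw": 42, "dx": 0.5, "dy": -0.3, "dz": 20, "ax": -0.003, "ay": -0.001, "az": 0}, {"claw": 42, "dx": 0, "dy": 0, "dz": 0, "ax": 0, "ay": 0, "az": 0}, {"claw": 42, "dx": 0, "dy": 0, "dz": 0, "ax": 0, "ay": 0, "az": 0}, {"claw": 42, "dx": 0, "dy": 0, "dz": 15, "ax": 0, "ay": 0, "az": 0}, {"claw": 42, "dx": 0, "dy": 0, "dz": 0, "ax": 0, "ay": 0, "az": 0}, {"claw": 42, "dx": 0, "dy": 0, "dz": 0, "ax": 0, "ay": 0, "az": 0}]}}

```text
clock: 6.4
ee_pos: [527.6, -268.3, 198.3]
eef_rot: [[0.004, 1.0, 0.004], [1.0, -0.004, -0.001], [-0.001, 0.004, -1.0]]
contact_force: [1.0, -1.1, 0.8]
finger_gap: 42.0
```

```bash
python3 obs.py; python3 -c "
from h import *
p=ctrl.snapshot('wrist');save(p,'w4.png')
s=ctrl.observe();T=s['ee_pos'];R=s['eef_rot']
for z in (0,11): print(proj(p,[525.3,-268,z]))
"
```

```text
6.4 [ 527.591 -268.302  198.335] [ 1.026 -1.094  0.795] [-0.024 -0.016  0.054] 42.01833327227064
[[ 0.004  1.     0.004]
 [ 1.    -0.004 -0.001]
 [-0.001  0.004 -1.   ]]
[273.98082152 246.53851174]
[273.77041659 254.94081211]
```

View pics/w4.png

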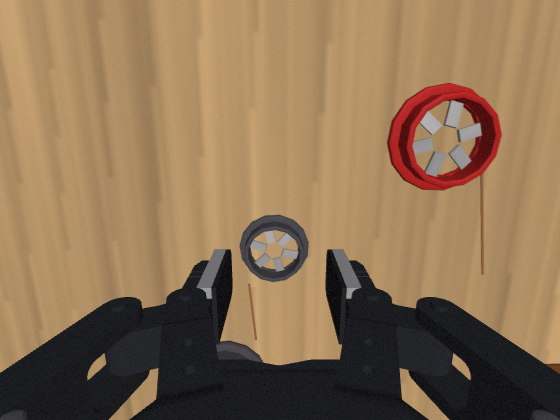

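Call:
{"method": "drive_tool", "body": {"moves": [{"claw": 42, "dx": 0.3, "dy": -2.2, "dz": 11, "ax": 0.004, "ay": 0.001, "az": 0.004}, {"claw": 42, "dx": 0, "dy": 0, "dz": 0, "ax": 0, "ay": 0, "az": 0}, {"claw": 42, "dx": 0, "dy": 0, "dz": 0, "ax": 0, "ay": 0, "az": 0}]}}

```text
clock: 6.75
ee_pos: [525.1, -267.9, 186.6]
eef_rot: [[0.008, 1.0, -0.001], [1.0, -0.008, 0.0], [0.0, -0.001, -1.0]]
contact_force: [-0.2, -0.3, 0.4]
finger_gap: 42.1
```

```bash
python3 obs.py
```

```text
6.75 [ 525.111 -267.88   186.585] [-0.161 -0.262  0.374] [ 0.026 -0.046 -0.043] 42.12945841306136
[[ 0.008  1.    -0.001]
 [ 1.    -0.008  0.   ]
 [ 0.    -0.001 -1.   ]]
```

Call:
{"method": "drive_tool", "body": {"moves": [{"claw": 42, "dx": 0, "dy": 0, "dz": 8.5, "ax": 0, "ay": 0, "az": -0.008}, {"claw": 42, "dx": 0, "dy": 0, "dz": 0, "ax": 0, "ay": 0, "az": 0}, {"claw": 42, "dx": 0, "dy": 0, "dz": 0, "ax": 0, "ay": 0, "az": 0}]}}

```text
clock: 7.05
ee_pos: [525.0, -267.9, 177.3]
eef_rot: [[-0.001, 1.0, -0.001], [1.0, 0.001, 0.0], [0.0, -0.001, -1.0]]
contact_force: [0.5, 0.1, 0.2]
finger_gap: 42.0
```

```bash
python3 obs.py;  python3 -c "
from h import *
p=ctrl.snapshot('wrist');save(p,'w5.png')
p=ctrl.snapshot('side');cv2.imwrite('pics/s5.png',cv2.resize(cv2.cvtColor(p['pixels'],cv2.COLOR_RGB2BGR)[220:310,240:360],None,fx=6,fy=6,interpolation=3))
"
```

```text
7.05 [ 525.035 -267.935  177.266] [0.475 0.088 0.241] [-0.024  0.017  0.001] 42.01593325768287
[[-0.001  1.    -0.001]
 [ 1.     0.001  0.   ]
 [ 0.    -0.001 -1.   ]]
```

View pics/w5.png

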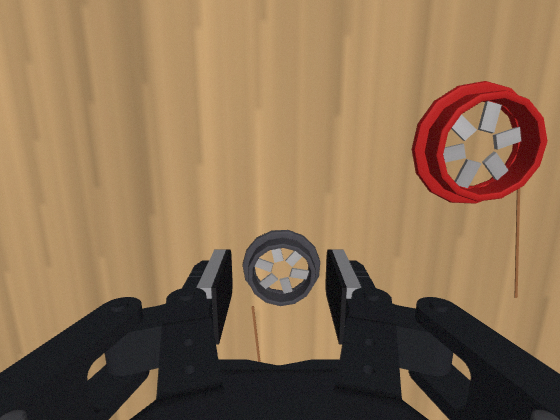

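View pics/s5.png

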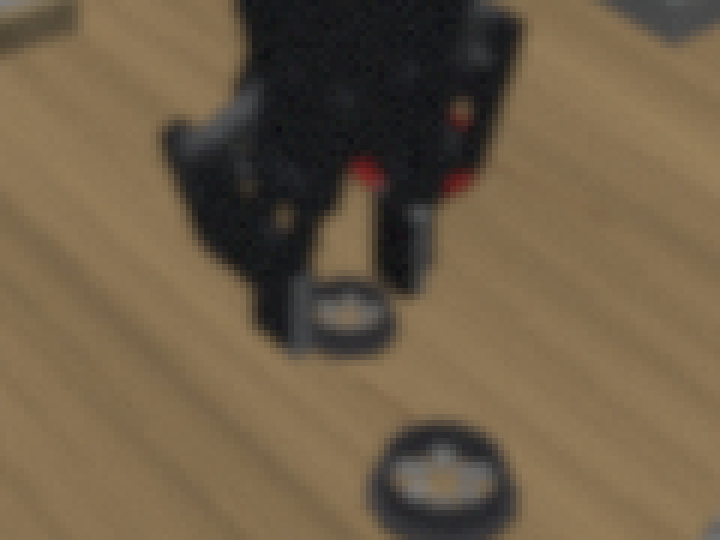

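Call:
{"method": "drive_tool", "body": {"moves": [{"claw": 34, "dx": 0, "dy": 0, "dz": 0, "ax": 0, "ay": 0, "az": 0}, {"claw": 24, "dx": 0, "dy": 0, "dz": 0, "ax": 0, "ay": 0, "az": 0}, {"claw": 24, "dx": 0, "dy": 0, "dz": 0, "ax": 0, "ay": 0, "az": 0}, {"claw": 24, "dx": 0, "dy": 0, "dz": 0, "ax": 0, "ay": 0, "az": 0}], "grip_force": 60}}

```text
clock: 7.55
ee_pos: [525.3, -268.1, 178.3]
eef_rot: [[-0.001, 1.0, 0.0], [1.0, 0.001, -0.0], [-0.0, 0.0, -1.0]]
contact_force: [-0.2, -0.1, -0.9]
finger_gap: 26.1
```

```bash
python3 obs.py;  python3 -c "
from h import *
p=ctrl.snapshot('wrist');save(p,'w6.png')
"
```

```text
7.55 [ 525.339 -268.085  178.268] [-0.222 -0.113 -0.905] [ 0.002 -0.013 -0.002] 26.075380275439887
[[-0.001  1.     0.   ]
 [ 1.     0.001 -0.   ]
 [-0.     0.    -1.   ]]
```

View pics/w6.png

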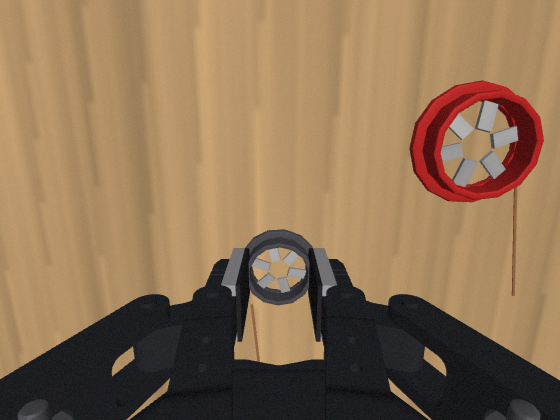

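```bash
python3 obs.py;  python3 -c "
from h import *
p=ctrl.snapshot('wrist')
s=ctrl.observe();T=s['ee_pos'];R=s['eef_rot'];g=s['finger_gap']/2
for d in (150,155,160,165,170,173): print(d,[proj(p,T+R@[sx,sy,d]).round() for sx in(-11,11) for sy in (-g,g)])
cv2.imwrite('pics/w6b.png',cv2.resize(cv2.cvtColor(p['pixels'],cv2.COLOR_RGB2BGR)[210:350,190:370],None,fx=4,fy=4,interpolation=3))
"; python3 obs.py
```

```text
7.6 [ 525.346 -268.087  178.249] [ 0.391 -0.02  -0.84 ] [-0.019  0.003 -0.024] 26.246936018477182
[[-0.001  1.     0.   ]
 [ 1.     0.001 -0.   ]
 [-0.     0.    -1.   ]]
150 [array([247., 319.]), array([313., 319.]), array([246., 268.]), array([315., 268.])]
155 [array([248., 312.]), array([312., 312.]), array([247., 263.]), array([313., 263.])]
160 [array([249., 306.]), array([311., 306.]), array([248., 257.]), array([312., 257.])]
165 [array([250., 299.]), array([310., 299.]), array([249., 253.]), array([311., 253.])]
170 [array([251., 294.]), array([309., 294.]), array([250., 248.]), array([310., 248.])]
173 [array([251., 290.]), array([308., 290.]), array([250., 246.]), array([309., 246.])]
7.65 [ 525.327 -268.03   178.195] [ 0.744 -0.437 -1.444] [-0.005  0.001 -0.004] 26.117285056130267
[[-0.001  1.     0.   ]
 [ 1.     0.001 -0.   ]
 [-0.     0.    -1.   ]]
```

View pics/w6b.png

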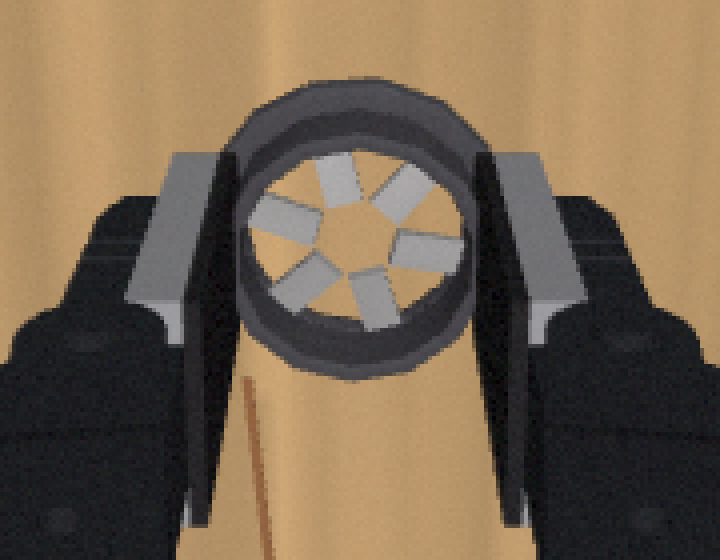

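Call:
{"method": "drive_tool", "body": {"moves": [{"claw": 24, "dx": 0, "dy": 0, "dz": -15, "ax": 0, "ay": 0, "az": 0}, {"claw": 24, "dx": 0, "dy": 0, "dz": -15, "ax": 0, "ay": 0, "az": 0}, {"claw": 24, "dx": 0, "dy": 0, "dz": 0, "ax": 0, "ay": 0, "az": 0}, {"claw": 24, "dx": 0, "dy": 0, "dz": 0, "ax": 0, "ay": 0, "az": 0}], "grip_force": 60}}

```text
clock: 8.05
ee_pos: [525.5, -268.1, 211.5]
eef_rot: [[-0.001, 1.0, 0.001], [1.0, 0.001, -0.001], [-0.001, 0.001, -1.0]]
contact_force: [-0.2, 0.1, -0.5]
finger_gap: 26.2
```

```bash
python3 obs.py;  python3 -c "
from h import *
p=ctrl.snapshot('wrist');save(p,'w7.png')
cv2.imwrite('pics/w7b.png',cv2.resize(cv2.cvtColor(p['pixels'],cv2.COLOR_RGB2BGR)[210:350,190:370],None,fx=4,fy=4,interpolation=3))
"; python3 obs.py
```

```text
8.05 [ 525.482 -268.13   211.493] [-0.197  0.123 -0.514] [-0.001  0.021 -0.008] 26.238380591937982
[[-0.001  1.     0.001]
 [ 1.     0.001 -0.001]
 [-0.001  0.001 -1.   ]]
8.1 [ 525.75  -268.29   211.714] [0.598 0.75  0.187] [0.013 0.035 0.008] 25.933365850854678
[[-0.001  1.     0.002]
 [ 1.     0.001 -0.001]
 [-0.001  0.002 -1.   ]]
```

View pics/w7b.png

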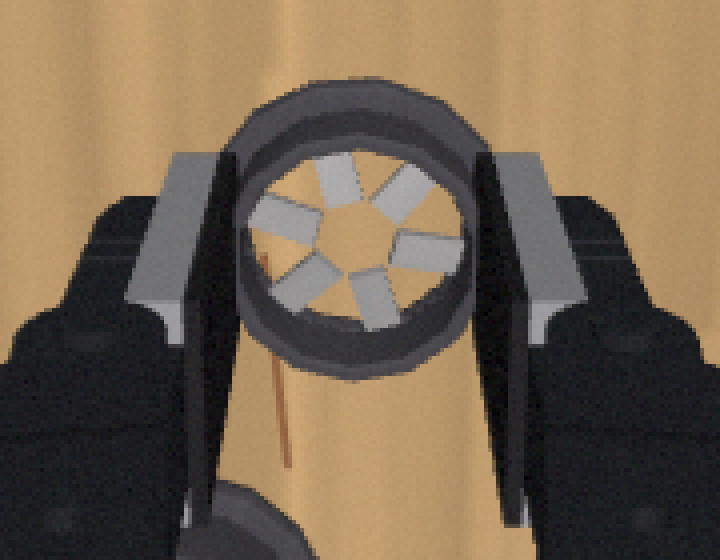

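Call:
{"method": "drive_tool", "body": {"moves": [{"claw": 24, "dx": 30, "dy": -3, "dz": -30, "ax": 0, "ay": 0, "az": 0}, {"claw": 24, "dx": 40, "dy": -5, "dz": -25, "ax": 0, "ay": 0, "az": 0}, {"claw": 24, "dx": 40, "dy": -5, "dz": -15, "ax": 0, "ay": 0, "az": 0}, {"claw": 24, "dx": 40, "dy": -5, "dz": -10, "ax": 0, "ay": 0, "az": 0}, {"claw": 24, "dx": 35, "dy": -4, "dz": 0, "ax": 0, "ay": 0, "az": 0}, {"claw": 24, "dx": 15, "dy": -2, "dz": 0, "ax": 0, "ay": 0, "az": 0}, {"claw": 24, "dx": 0, "dy": 0, "dz": 0, "ax": 0, "ay": 0, "az": 0}, {"claw": 24, "dx": 0, "dy": 0, "dz": 0, "ax": 0, "ay": 0, "az": 0}, {"claw": 24, "dx": 0, "dy": 0, "dz": 0, "ax": 0, "ay": 0, "az": 0}], "grip_force": 90}}

```text
clock: 9.0
ee_pos: [500.5, -62.7, 293.3]
eef_rot: [[0.002, 1.0, 0.002], [1.0, -0.002, 0.0], [0.0, 0.002, -1.0]]
contact_force: [0.5, -0.7, -0.3]
finger_gap: 25.6
```

```bash
python3 obs.py;  python3 -c "
from h import *
p=ctrl.snapshot('wrist');save(p,'w8.png')
for n in ('axle_tip','roller','jig'):
  for d in ctrl.landmark_of(p,n)[:2]: print(n,round(d['p'],2),w(p,d['location']),proj(p,w(p,d['location'])))
"; python3 obs.py
```

```text
9.0 [500.543 -62.698 293.325] [ 0.458 -0.712 -0.299] [0.03  0.035 0.02 ] 25.587920101853605
[[ 0.002  1.     0.002]
 [ 1.    -0.002  0.   ]
 [ 0.     0.002 -1.   ]]
axle_tip 0.91 [495.53330933   5.13745401  67.14483322] [269.61490859 112.77480137]
roller 0.91 [499.21131705   5.8964749   23.39387727] [276.61621389 111.69498979]
jig 0.73 [498.0516595    6.2135312    0.70192562] [275.14847714 111.39122829]
9.2 [500.593 -63.017 293.314] [ 0.461  0.101 -1.334] [-0.037 -0.048  0.017] 25.373992618966778
[[ 0.003  1.     0.002]
 [ 1.    -0.003  0.   ]
 [ 0.     0.002 -1.   ]]
```

View pics/w8.png

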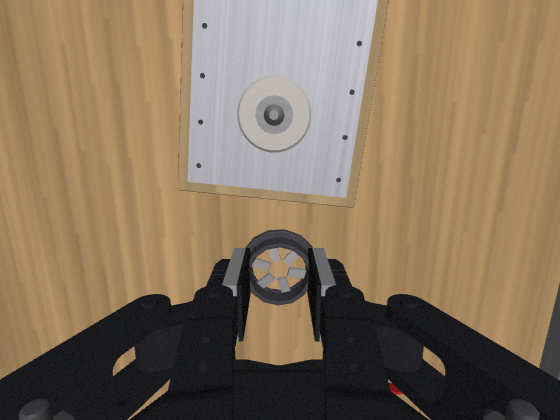

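```bash
python3 - <<'E'
from h import *
np.set_printoptions(precision=2,suppress=True)
s=ctrl.observe();T=s['ee_pos'];R=s['eef_rot']
p=ctrl.snapshot('wrist')
im=p['pixels']
cv2.imwrite('pics/w8b.png',cv2.resize(cv2.cvtColor(im,cv2.COLOR_RGB2BGR)[60:170,210:340],None,fx=5,fy=5,interpolation=0))
# roller outline
hsv=cv2.cvtColor(im,cv2.COLOR_RGB2HSV)
print(ray(p,274.3,114.3,69),ray(p,274.3,114.3,44))
x0,y0,x1,y1=237.5,75.5,310.5,152
print('roller mid', ray(p,(x0+x1)/2,(y0+y1)/2,40))
# nut in tool frame: teeth opening centre
print('teeth',[proj(p,T+R@[dx,0,d]) for dx in(-2,0,2) for d in(173,174,175)])
bb=None
def mod(X):
    a=np.linspace(0,2*np.pi,90);P=[]
    for r,zz in((18,0),(18,3),(15,11)):
        P+=[proj(p,T+R@[X[0]+r*np.cos(t),X[1]+r*np.sin(t),X[2]-zz]) for t in a]
    P=np.array(P);return np.r_[P.min(0),P.max(0)]
for X in([0,0,178],[0,0,176],[2,0,178],[-2,0,178]):print(X,mod(X))
E
```

```text
[498.23   4.06  69.  ] [497.97   4.    44.  ]
roller mid [497.74   4.33  40.  ]
teeth [array([280.08, 272.68]), array([280.07, 271.7 ]), array([280.06, 270.73]), array([280.08, 268.62]), array([280.08, 267.66]), array([280.07, 266.71]), array([280.09, 264.54]), array([280.08, 263.6 ]), array([280.08, 262.68])]
[0, 0, 178] [240.63 227.19 319.51 305.36]
[0, 0, 176] [240.15 228.62 320.02 307.81]
[2, 0, 178] [240.5  222.96 319.65 301.35]
[-2, 0, 178] [240.75 231.38 319.37 309.33]
```

View pics/w8b.png

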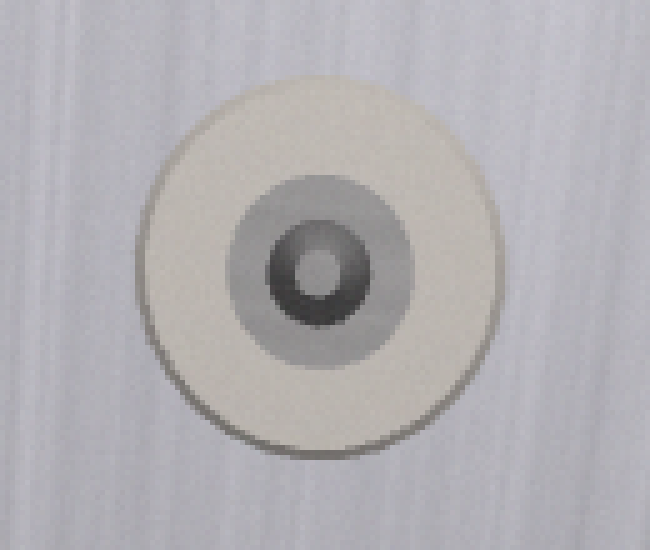

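Call:
{"method": "drive_tool", "body": {"moves": [{"claw": 24, "dx": 30, "dy": -1, "dz": 5, "ax": 0.002, "ay": 0, "az": 0.003}, {"claw": 24, "dx": 25, "dy": -1, "dz": 5, "ax": 0, "ay": 0, "az": 0}, {"claw": 24, "dx": 0, "dy": 0, "dz": 0, "ax": 0, "ay": 0, "az": 0}, {"claw": 24, "dx": 0, "dy": 0, "dz": 0, "ax": 0, "ay": 0, "az": 0}, {"claw": 24, "dx": 0, "dy": 0, "dz": 0, "ax": 0, "ay": 0, "az": 0}], "grip_force": 90}}

```text
clock: 9.75
ee_pos: [499.9, -9.8, 283.2]
eef_rot: [[0.011, 1.0, 0.001], [1.0, -0.011, -0.001], [-0.001, 0.001, -1.0]]
contact_force: [0.3, -0.6, -0.7]
finger_gap: 25.5
```

```bash
python3 obs.py;  python3 -c "
from h import *
p=ctrl.snapshot('wrist');save(p,'w9.png')
"; python3 obs.py
```

```text
9.75 [499.878  -9.764 283.178] [ 0.309 -0.625 -0.726] [ 0.034 -0.017 -0.006] 25.499702813384367
[[ 0.011  1.     0.001]
 [ 1.    -0.011 -0.001]
 [-0.001  0.001 -1.   ]]
9.8 [499.947  -9.906 283.26 ] [-0.381  0.844  0.151] [ 0.01  -0.002 -0.015] 25.20464089820344
[[ 0.011  1.     0.001]
 [ 1.    -0.011 -0.001]
 [-0.001  0.001 -1.   ]]
```

View pics/w9.png

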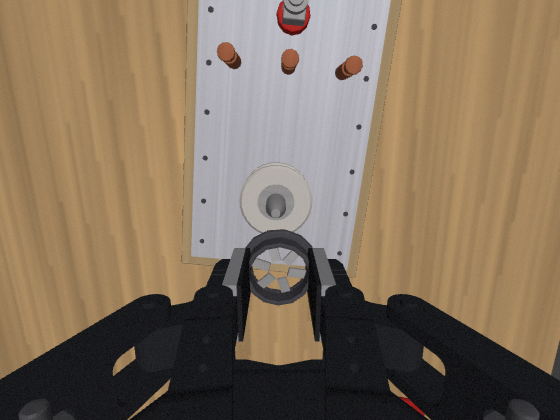

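```bash
python3 - <<'E'
from h import *
np.set_printoptions(precision=2,suppress=True)
s=ctrl.observe()
p=ctrl.snapshot('wrist')
im=p['pixels']
cv2.imwrite('pics/w9b.png',cv2.resize(cv2.cvtColor(im,cv2.COLOR_RGB2BGR)[160:310,220:340],None,fx=4,fy=4,interpolation=0))
print(ray(p,276,211,69),ray(p,276.,214,69), proj(p,[498.1,4,69]),proj(p,[498.1,4,44]))
E
```

```text
[498.22   5.11  69.  ] [498.19   3.38  69.  ] [275.82 212.93] [276.1  201.72]
```

View pics/w9b.png

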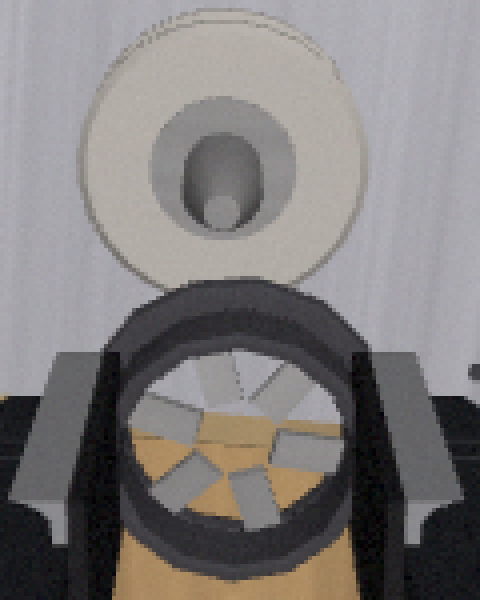

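Call:
{"method": "drive_tool", "body": {"moves": [{"claw": 24, "dx": 14.4, "dy": -1.7, "dz": 10, "ax": 0, "ay": 0, "az": -0.011}, {"claw": 24, "dx": 0, "dy": 0, "dz": 0, "ax": 0, "ay": 0, "az": 0}, {"claw": 24, "dx": 0, "dy": 0, "dz": 0, "ax": 0, "ay": 0, "az": 0}, {"claw": 24, "dx": 0, "dy": 0, "dz": 0, "ax": 0, "ay": 0, "az": 0}], "grip_force": 90}}

```text
clock: 10.25
ee_pos: [498.3, 4.5, 272.4]
eef_rot: [[0.001, 1.0, 0.001], [1.0, -0.001, -0.001], [-0.001, 0.001, -1.0]]
contact_force: [0.4, -0.8, -0.3]
finger_gap: 25.6
```

```bash
python3 obs.py
```

```text
10.25 [498.348   4.51  272.429] [ 0.397 -0.783 -0.302] [-0.051  0.018 -0.035] 25.583671434410654
[[ 0.001  1.     0.001]
 [ 1.    -0.001 -0.001]
 [-0.001  0.001 -1.   ]]
```

Call:
{"method": "drive_tool", "body": {"moves": [{"claw": 24, "dx": 0, "dy": 0, "dz": 15, "ax": 0.001, "ay": 0.001, "az": 0}, {"claw": 24, "dx": 0, "dy": 0, "dz": 0, "ax": 0, "ay": 0, "az": 0}, {"claw": 24, "dx": 0, "dy": 0, "dz": 0, "ax": 0, "ay": 0, "az": 0}, {"claw": 24, "dx": 0, "dy": 0, "dz": 0, "ax": 0, "ay": 0, "az": 0}], "grip_force": 90}}

```text
clock: 10.65
ee_pos: [498.2, 4.3, 255.7]
eef_rot: [[0.001, 1.0, -0.0], [1.0, -0.001, -0.0], [-0.0, -0.0, -1.0]]
contact_force: [-0.1, -0.7, -0.0]
finger_gap: 25.7
```

```bash
python3 obs.py; python3 - <<'E'
from h import *
p=ctrl.snapshot('wrist')
cv2.imwrite('pics/w10b.png',cv2.resize(cv2.cvtColor(p['pixels'],cv2.COLOR_RGB2BGR)[200:320,220:340],None,fx=5,fy=5,interpolation=0))
print(proj(p,[497.9,4.05,69]))
for n in('side','scene'):
    p=ctrl.snapshot(n); u,v=proj(p,[498,4,69]).astype(int)
    cv2.imwrite('pics/%s10.png'%n,cv2.resize(cv2.cvtColor(p['pixels'],cv2.COLOR_RGB2BGR)[v-40:v+40,u-50:u+50],None,fx=7,fy=7,interpolation=0))
E
```

```text
10.65 [498.218   4.331 255.695] [-0.07  -0.67  -0.027] [ 0.02   0.026 -0.06 ] 25.684595961121207
[[ 0.001  1.    -0.   ]
 [ 1.    -0.001 -0.   ]
 [-0.    -0.    -1.   ]]
[279.51189506 256.87840336]
```

View pics/w10b.png

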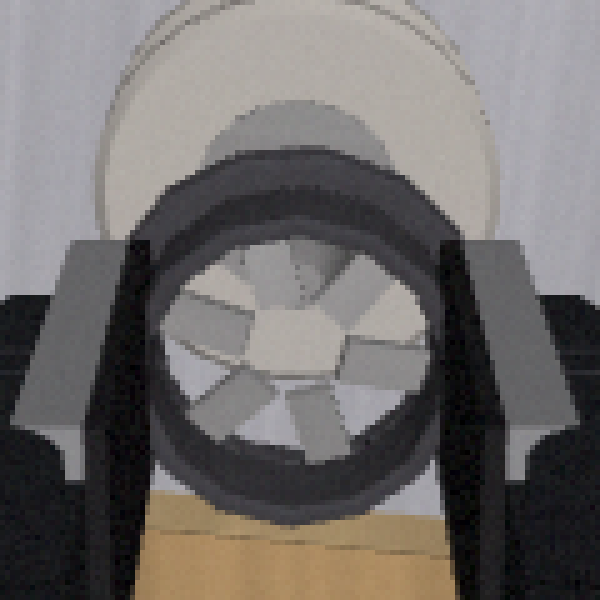

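View pics/scene10.png

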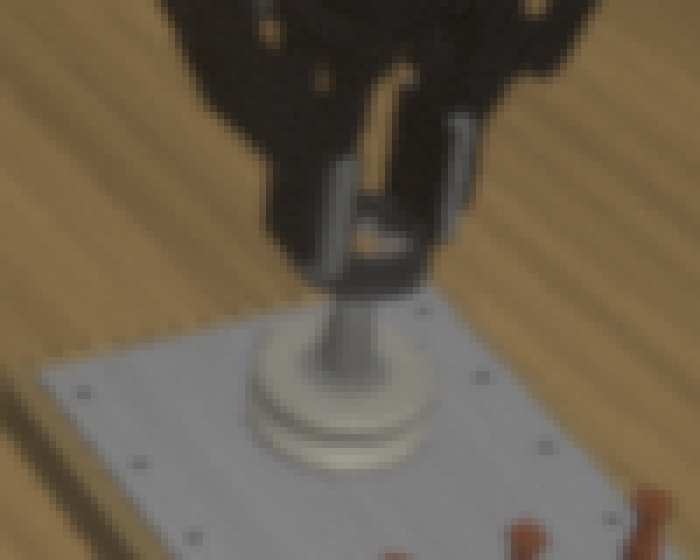

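View pics/side10.png

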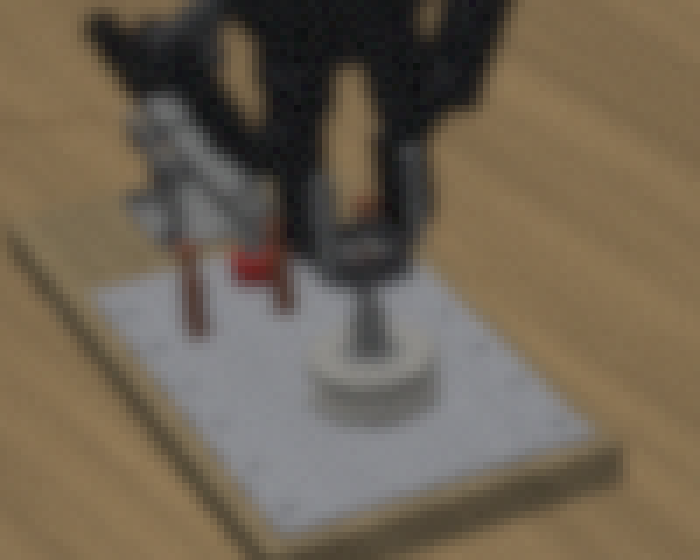

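Call:
{"method": "drive_tool", "body": {"moves": [{"claw": 24, "dx": 0.2, "dy": 0.1, "dz": 6, "ax": 0, "ay": 0, "az": 0}, {"claw": 24, "dx": 0, "dy": 0, "dz": 0, "ax": 0, "ay": 0, "az": 0}, {"claw": 24, "dx": 0, "dy": 0, "dz": 4, "ax": 0, "ay": 0, "az": 0}, {"claw": 24, "dx": 0, "dy": 0, "dz": 0, "ax": 0, "ay": 0, "az": 0}, {"claw": 24, "dx": 0, "dy": 0, "dz": 0, "ax": 0, "ay": 0, "az": 0}], "grip_force": 110}}

```text
clock: 11.3
ee_pos: [499.0, 4.5, 245.9]
eef_rot: [[0.002, 1.0, 0.002], [1.0, -0.002, -0.0], [-0.0, 0.002, -1.0]]
contact_force: [0.4, 0.2, -0.2]
finger_gap: 25.2
```

```bash
python3 obs.py; python3 - <<'E'
from h import *
p=ctrl.snapshot('wrist')
cv2.imwrite('pics/w11b.png',cv2.resize(cv2.cvtColor(p['pixels'],cv2.COLOR_RGB2BGR)[200:320,220:340],None,fx=5,fy=5,interpolation=0))
E
```

```text
11.3 [498.972   4.511 245.938] [ 0.403  0.233 -0.238] [-0.029  0.028  0.018] 25.20793046379752
[[ 0.002  1.     0.002]
 [ 1.    -0.002 -0.   ]
 [-0.     0.002 -1.   ]]
```

View pics/w11b.png

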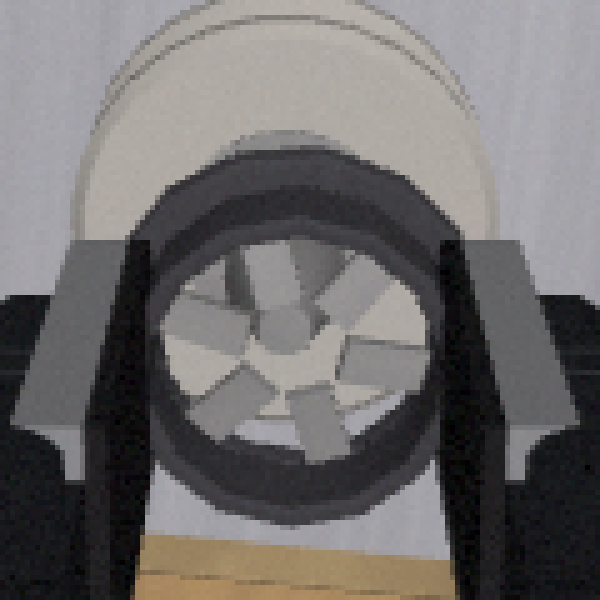

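Call:
{"method": "drive_tool", "body": {"moves": [{"claw": 24, "dx": 0, "dy": -1, "dz": 0, "ax": 0.002, "ay": 0, "az": 0.002}, {"claw": 24, "dx": 0, "dy": 0, "dz": 0, "ax": 0, "ay": 0, "az": 0}, {"claw": 24, "dx": 0, "dy": 0, "dz": 0, "ax": 0, "ay": 0, "az": 0}], "grip_force": 110}}

```text
clock: 11.65
ee_pos: [497.8, 4.5, 246.0]
eef_rot: [[0.004, 1.0, -0.0], [1.0, -0.004, -0.0], [-0.0, -0.0, -1.0]]
contact_force: [0.2, -0.7, -0.7]
finger_gap: 25.4
```

```bash
python3 obs.py; python3 - <<'E'
from h import *
p=ctrl.snapshot('wrist')
cv2.imwrite('pics/w12b.png',cv2.resize(cv2.cvtColor(p['pixels'],cv2.COLOR_RGB2BGR)[200:320,220:340],None,fx=5,fy=5,interpolation=0))
E
```

```text
11.65 [497.838   4.541 245.989] [ 0.165 -0.684 -0.698] [-0.037 -0.05   0.022] 25.385570573501624
[[ 0.004  1.    -0.   ]
 [ 1.    -0.004 -0.   ]
 [-0.    -0.    -1.   ]]
```

View pics/w12b.png

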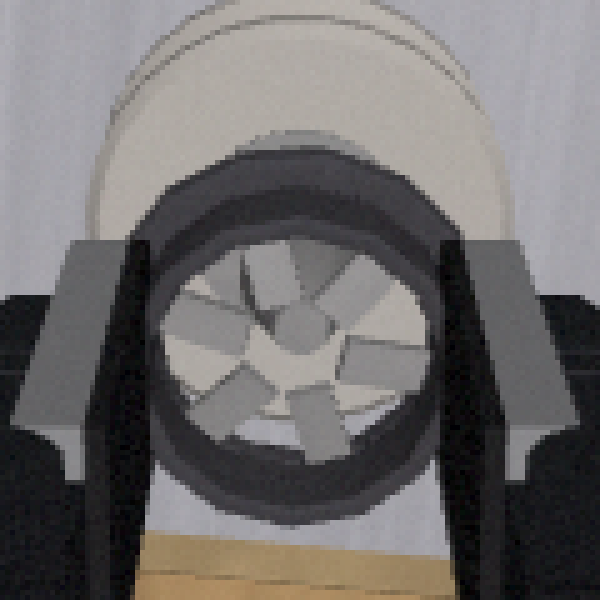

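Call:
{"method": "drive_tool", "body": {"moves": [{"claw": 24, "dx": 0, "dy": 0.3, "dz": 5, "ax": 0, "ay": 0, "az": 0.004}, {"claw": 24, "dx": 0, "dy": 0, "dz": 0, "ax": 0, "ay": 0, "az": 0}, {"claw": 24, "dx": 0, "dy": 0, "dz": 0, "ax": 0, "ay": 0, "az": 0}], "grip_force": 110}}

```text
clock: 12.0
ee_pos: [498.2, 4.5, 240.7]
eef_rot: [[0.008, 1.0, 0.0], [1.0, -0.008, -0.0], [-0.0, 0.0, -1.0]]
contact_force: [-0.5, -0.6, 0.6]
finger_gap: 25.5
```

```bash
python3 obs.py
```

```text
12.0 [498.227   4.51  240.671] [-0.472 -0.646  0.628] [ 0.021 -0.039 -0.063] 25.471774210491958
[[ 0.008  1.     0.   ]
 [ 1.    -0.008 -0.   ]
 [-0.     0.    -1.   ]]
```

Call:
{"method": "drive_tool", "body": {"moves": [{"claw": 24, "dx": 0, "dy": 0, "dz": 5, "ax": 0, "ay": 0, "az": 0}, {"claw": 24, "dx": 0, "dy": 0, "dz": 0, "ax": 0, "ay": 0, "az": 0}, {"claw": 24, "dx": 0, "dy": 0, "dz": 0, "ax": 0, "ay": 0, "az": 0}], "grip_force": 110}}

```text
clock: 12.3
ee_pos: [498.3, 4.5, 235.3]
eef_rot: [[0.008, 1.0, 0.0], [1.0, -0.008, -0.0], [-0.0, 0.0, -1.0]]
contact_force: [0.1, -1.1, 1.3]
finger_gap: 25.4
```

```bash
python3 obs.py
```

```text
12.3 [498.346   4.514 235.297] [ 0.077 -1.06   1.281] [ 0.007 -0.026  0.003] 25.432758815520792
[[ 0.008  1.     0.   ]
 [ 1.    -0.008 -0.   ]
 [-0.     0.    -1.   ]]
```

Call:
{"method": "drive_tool", "body": {"moves": [{"claw": 24, "dx": 0, "dy": 0, "dz": 4, "ax": 0, "ay": 0, "az": 0}, {"claw": 24, "dx": 0, "dy": 0, "dz": 0, "ax": 0, "ay": 0, "az": 0}], "grip_force": 120}}

```text
clock: 12.5
ee_pos: [498.4, 4.5, 231.2]
eef_rot: [[0.008, 1.0, 0.001], [1.0, -0.008, -0.0], [-0.0, 0.001, -1.0]]
contact_force: [0.2, 0.7, -4.4]
finger_gap: 25.8
```

Call:
{"method": "drive_tool", "body": {"moves": [{"claw": 24, "dx": 0, "dy": 0, "dz": 2, "ax": 0, "ay": 0, "az": 0}], "grip_force": 120}}

```text
clock: 12.6
ee_pos: [498.7, 4.5, 229.7]
eef_rot: [[0.008, 1.0, 0.001], [1.0, -0.008, -0.0], [-0.0, 0.001, -1.0]]
contact_force: [-2.3, 0.2, 8.9]
finger_gap: 25.7
```

Call:
{"method": "drive_tool", "body": {"moves": [{"claw": 24, "dx": 0, "dy": 0, "dz": 2, "ax": 0, "ay": 0, "az": 0}], "grip_force": 120}}

```text
clock: 12.7
ee_pos: [498.9, 4.5, 228.5]
eef_rot: [[0.008, 1.0, 0.001], [1.0, -0.008, -0.0], [-0.0, 0.001, -1.0]]
contact_force: [-3.2, -0.1, 8.4]
finger_gap: 25.7
```

Call:
{"method": "drive_tool", "body": {"moves": [{"claw": 24, "dx": 0, "dy": -0.4, "dz": 1.5, "ax": 0.001, "ay": 0, "az": 0}], "grip_force": 120}}

```text
clock: 12.8
ee_pos: [499.0, 4.5, 228.1]
eef_rot: [[0.008, 1.0, 0.001], [1.0, -0.008, -0.0], [-0.0, 0.001, -1.0]]
contact_force: [-2.5, 0.2, 9.0]
finger_gap: 25.5
```

Call:
{"method": "drive_tool", "body": {"moves": [{"claw": 24, "dx": 0, "dy": -0.3, "dz": 1.5, "ax": 0.001, "ay": 0, "az": 0}], "grip_force": 120}}

```text
clock: 12.9
ee_pos: [499.2, 4.4, 227.7]
eef_rot: [[0.008, 1.0, 0.001], [1.0, -0.008, -0.001], [-0.001, 0.001, -1.0]]
contact_force: [-2.7, 0.6, 9.1]
finger_gap: 25.5
```

Call:
{"method": "drive_tool", "body": {"moves": [{"claw": 24, "dx": 0, "dy": -0.2, "dz": 1, "ax": 0, "ay": 0, "az": 0}], "grip_force": 120}}

```text
clock: 13.0
ee_pos: [499.4, 4.5, 227.7]
eef_rot: [[0.008, 1.0, 0.001], [1.0, -0.008, -0.001], [-0.001, 0.001, -1.0]]
contact_force: [-2.9, 0.2, 7.7]
finger_gap: 25.6
```

Call:
{"method": "drive_tool", "body": {"moves": [{"claw": 24, "dx": 0, "dy": -1, "dz": 2, "ax": 0, "ay": 0, "az": 0}], "grip_force": 120}}

```text
clock: 13.1
ee_pos: [499.1, 4.4, 227.1]
eef_rot: [[0.008, 1.0, 0.003], [1.0, -0.008, -0.001], [-0.001, 0.003, -1.0]]
contact_force: [-2.3, 0.2, 8.3]
finger_gap: 25.8
```

Call:
{"method": "drive_tool", "body": {"moves": [{"claw": 24, "dx": 0, "dy": -0.8, "dz": 2, "ax": 0, "ay": 0, "az": 0}], "grip_force": 120}}

```text
clock: 13.2
ee_pos: [498.9, 4.4, 226.4]
eef_rot: [[0.008, 1.0, 0.005], [1.0, -0.008, -0.001], [-0.001, 0.005, -1.0]]
contact_force: [-2.9, 0.1, 8.4]
finger_gap: 25.7
```

```bash
python3 obs.py
```

```text
13.2 [498.903   4.41  226.421] [-2.877  0.111  8.407] [ 0.048  0.488 -0.038] 25.749667769914353
[[ 0.008  1.     0.005]
 [ 1.    -0.008 -0.001]
 [-0.001  0.005 -1.   ]]
```

Call:
{"method": "drive_tool", "body": {"moves": [{"claw": 24, "dx": 0, "dy": -0.5, "dz": 1, "ax": 0.008, "ay": 0.001, "az": 0}], "grip_force": 120}}

```text
clock: 13.3
ee_pos: [499.2, 4.4, 226.5]
eef_rot: [[0.008, 1.0, -0.001], [1.0, -0.008, 0.0], [0.0, -0.001, -1.0]]
contact_force: [1.3, -0.1, 3.1]
finger_gap: 26.0
```

Call:
{"method": "drive_tool", "body": {"moves": [{"claw": 24, "dx": 0, "dy": -0.5, "dz": 1, "ax": 0.006, "ay": 0.001, "az": 0}], "grip_force": 120}}

```text
clock: 13.4
ee_pos: [499.6, 4.3, 226.5]
eef_rot: [[0.008, 1.0, -0.004], [1.0, -0.008, 0.001], [0.001, -0.004, -1.0]]
contact_force: [0.2, -0.5, 3.6]
finger_gap: 25.5
```

```bash
python3 obs.py
```

```text
13.4 [499.576   4.262 226.544] [ 0.198 -0.481  3.56 ] [-0.166 -0.154 -0.068] 25.522972311754774
[[ 0.008  1.    -0.004]
 [ 1.    -0.008  0.001]
 [ 0.001 -0.004 -1.   ]]
```

Call:
{"method": "drive_tool", "body": {"moves": [{"claw": 24, "dx": 0, "dy": -0.8, "dz": 1, "ax": -0.004, "ay": 0, "az": 0}], "grip_force": 120}}

```text
clock: 13.5
ee_pos: [499.2, 4.2, 226.3]
eef_rot: [[0.008, 1.0, 0.0], [1.0, -0.008, 0.001], [0.001, 0.0, -1.0]]
contact_force: [-2.8, 0.0, 8.1]
finger_gap: 25.9
```

Call:
{"method": "drive_tool", "body": {"moves": [{"claw": 24, "dx": 0, "dy": -0.3, "dz": 1.5, "ax": 0, "ay": 0, "az": 0}], "grip_force": 120}}

```text
clock: 13.6
ee_pos: [499.1, 4.2, 225.6]
eef_rot: [[0.008, 1.0, 0.001], [1.0, -0.008, 0.001], [0.001, 0.001, -1.0]]
contact_force: [-2.7, 1.3, 8.6]
finger_gap: 25.3
```

```bash
python3 obs.py
```

```text
13.6 [499.115   4.207 225.588] [-2.673  1.337  8.551] [-0.084  0.45  -0.012] 25.347179910602726
[[ 0.008  1.     0.001]
 [ 1.    -0.008  0.001]
 [ 0.001  0.001 -1.   ]]
```

Call:
{"method": "drive_tool", "body": {"moves": [{"claw": 24, "dx": 0.1, "dy": -0.5, "dz": 2, "ax": 0.002, "ay": -0.001, "az": 0}], "grip_force": 120}}

```text
clock: 13.7
ee_pos: [499.1, 4.3, 224.6]
eef_rot: [[0.008, 1.0, 0.0], [1.0, -0.008, -0.0], [-0.0, 0.0, -1.0]]
contact_force: [-1.0, -0.1, 8.4]
finger_gap: 25.3
```

Call:
{"method": "drive_tool", "body": {"moves": [{"claw": 24, "dx": 0.1, "dy": -0.5, "dz": 2, "ax": 0.001, "ay": -0.001, "az": 0}], "grip_force": 120}}

```text
clock: 13.8
ee_pos: [499.1, 4.5, 223.5]
eef_rot: [[0.008, 1.0, 0.0], [1.0, -0.008, -0.001], [-0.001, 0.0, -1.0]]
contact_force: [-1.9, -0.5, 9.4]
finger_gap: 25.5
```

Call:
{"method": "drive_tool", "body": {"moves": [{"claw": 24, "dx": 0.1, "dy": -0.5, "dz": 2, "ax": 0.001, "ay": 0, "az": 0}], "grip_force": 120}}

```text
clock: 13.9
ee_pos: [499.1, 4.5, 222.5]
eef_rot: [[0.008, 1.0, 0.0], [1.0, -0.008, -0.001], [-0.001, 0.0, -1.0]]
contact_force: [-2.8, -1.3, 10.5]
finger_gap: 25.9
```

Call:
{"method": "drive_tool", "body": {"moves": [{"claw": 24, "dx": 0, "dy": -0.5, "dz": 1.6, "ax": 0.001, "ay": 0, "az": 0}], "grip_force": 120}}

```text
clock: 14.0
ee_pos: [499.1, 4.5, 222.1]
eef_rot: [[0.008, 1.0, 0.0], [1.0, -0.008, -0.001], [-0.001, 0.0, -1.0]]
contact_force: [-3.2, -0.5, 13.2]
finger_gap: 25.5
```

Call:
{"method": "drive_tool", "body": {"moves": [{"claw": 24, "dx": 0, "dy": -0.5, "dz": 1.6, "ax": 0.001, "ay": 0, "az": 0}], "grip_force": 120}}

```text
clock: 14.1
ee_pos: [499.2, 4.5, 222.0]
eef_rot: [[0.008, 1.0, 0.0], [1.0, -0.008, -0.001], [-0.001, 0.0, -1.0]]
contact_force: [-4.0, 0.1, 15.3]
finger_gap: 25.6
```

Call:
{"method": "drive_tool", "body": {"moves": [{"claw": 24, "dx": 0, "dy": -0.6, "dz": 2, "ax": 0.001, "ay": 0, "az": 0}], "grip_force": 120}}

```text
clock: 14.2
ee_pos: [499.2, 4.5, 221.8]
eef_rot: [[0.008, 1.0, 0.0], [1.0, -0.008, -0.001], [-0.001, 0.0, -1.0]]
contact_force: [-4.3, -0.9, 17.1]
finger_gap: 25.6
```

```bash
python3 obs.py
```

```text
14.2 [499.168   4.515 221.77 ] [-4.281 -0.901 17.082] [0.023 0.826 0.001] 25.61623620635673
[[ 0.008  1.     0.   ]
 [ 1.    -0.008 -0.001]
 [-0.001  0.    -1.   ]]
```

Call:
{"method": "drive_tool", "body": {"moves": [{"claw": 24, "dx": 0, "dy": -0.6, "dz": 2.3, "ax": 0.001, "ay": -0.001, "az": 0}], "grip_force": 120}}

```text
clock: 14.3
ee_pos: [499.2, 4.6, 221.5]
eef_rot: [[0.008, 1.0, 0.0], [1.0, -0.008, -0.002], [-0.002, 0.0, -1.0]]
contact_force: [-5.6, 0.6, 18.2]
finger_gap: 25.5
```

```bash
python3 obs.py
```

```text
14.3 [499.207   4.612 221.489] [-5.582  0.622 18.201] [0.215 1.001 0.018] 25.485579797668795
[[ 0.008  1.     0.   ]
 [ 1.    -0.008 -0.002]
 [-0.002  0.    -1.   ]]
```

Call:
{"method": "drive_tool", "body": {"moves": [{"claw": 24, "dx": 0, "dy": -0.8, "dz": 2.5, "ax": 0.001, "ay": 0.002, "az": 0}], "grip_force": 120}}

```text
clock: 14.4
ee_pos: [499.2, 4.5, 221.3]
eef_rot: [[0.008, 1.0, 0.0], [1.0, -0.008, -0.0], [-0.0, 0.0, -1.0]]
contact_force: [-5.2, -2.5, 20.4]
finger_gap: 25.6
```

```bash
python3 obs.py
```

```text
14.4 [499.179   4.473 221.298] [-5.189 -2.478 20.391] [-0.35   1.033 -0.048] 25.613160868153482
[[ 0.008  1.     0.   ]
 [ 1.    -0.008 -0.   ]
 [-0.     0.    -1.   ]]
```

Call:
{"method": "drive_tool", "body": {"moves": [{"claw": 50, "dx": 0, "dy": 0, "dz": 0.8, "ax": 0, "ay": 0, "az": 0}, {"claw": 50, "dx": 0, "dy": 0, "dz": 0, "ax": 0, "ay": 0, "az": 0}, {"claw": 50, "dx": 0, "dy": 0, "dz": 0, "ax": 0, "ay": 0, "az": 0}]}}

```text
clock: 14.7
ee_pos: [498.8, 4.5, 220.5]
eef_rot: [[0.008, 1.0, 0.0], [1.0, -0.008, -0.0], [-0.0, 0.0, -1.0]]
contact_force: [-0.2, -0.0, 0.7]
finger_gap: 49.7
```

```bash
python3 obs.py; python3 - <<'E'
from h import *
p=ctrl.snapshot('wrist')
cv2.imwrite('pics/w13b.png',cv2.resize(cv2.cvtColor(p['pixels'],cv2.COLOR_RGB2BGR)[200:320,200:360],None,fx=4,fy=4,interpolation=0))
E
```

```text
14.7 [498.846   4.489 220.471] [-0.212 -0.025  0.659] [-0.004 -0.024 -0.014] 49.696253906814015
[[ 0.008  1.     0.   ]
 [ 1.    -0.008 -0.   ]
 [-0.     0.    -1.   ]]
```

View pics/w13b.png

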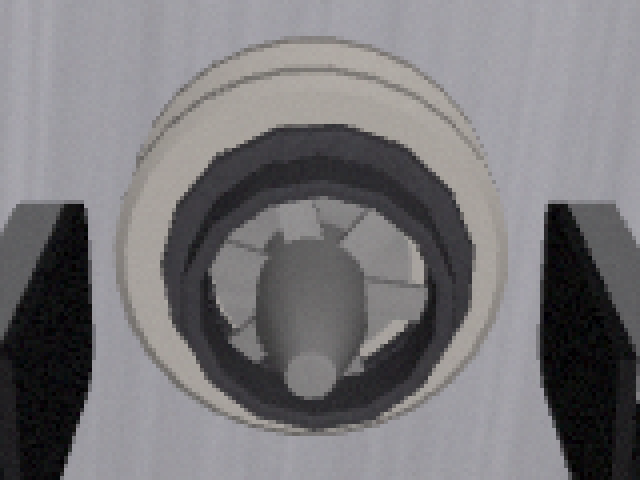

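Call:
{"method": "drive_tool", "body": {"moves": [{"claw": 50, "dx": 0, "dy": 0, "dz": -15, "ax": 0, "ay": 0, "az": 0}, {"claw": 50, "dx": 0, "dy": 0, "dz": -30, "ax": 0, "ay": 0, "az": 0}, {"claw": 50, "dx": -25, "dy": 0, "dz": -35, "ax": 0, "ay": 0, "az": 0}, {"claw": 50, "dx": -30, "dy": 0, "dz": -10, "ax": 0, "ay": 0, "az": 0}, {"claw": 50, "dx": 0, "dy": 0, "dz": 0, "ax": 0, "ay": 0, "az": 0}, {"claw": 50, "dx": 0, "dy": 0, "dz": 0, "ax": 0, "ay": 0, "az": 0}, {"claw": 50, "dx": 0, "dy": 0, "dz": 0, "ax": 0, "ay": 0, "az": 0}]}}

```text
clock: 15.45
ee_pos: [496.0, -51.0, 307.7]
eef_rot: [[0.007, 1.0, -0.011], [1.0, -0.007, 0.001], [0.001, -0.011, -1.0]]
contact_force: [-0.6, 0.5, -0.6]
finger_gap: 50.0
```

```bash
python3 obs.py; python3 - <<'E'
from h import *
ps={n:ctrl.snapshot(n) for n in('wrist','side','scene')}
B=[]
for n,p in ps.items():
    u,v=proj(p,[498,4,50]).astype(int);k=dict(wrist=60,side=30,scene=30)[n];u=max(u,k);v=max(v,k)
    B.append(cv2.resize(cv2.cvtColor(p['pixels'],cv2.COLOR_RGB2BGR)[v-k:v+k,u-k:u+k],(260,260),interpolation=0))
cv2.imwrite('pics/f.png',np.hstack(B)); save(ps['side'],'sidef.png')
E
```

```text
15.45 [495.989 -51.045 307.662] [-0.61   0.499 -0.628] [ 0.041 -0.013 -0.005] 50.01887347388138
[[ 0.007  1.    -0.011]
 [ 1.    -0.007  0.001]
 [ 0.001 -0.011 -1.   ]]
```

View pics/f.png

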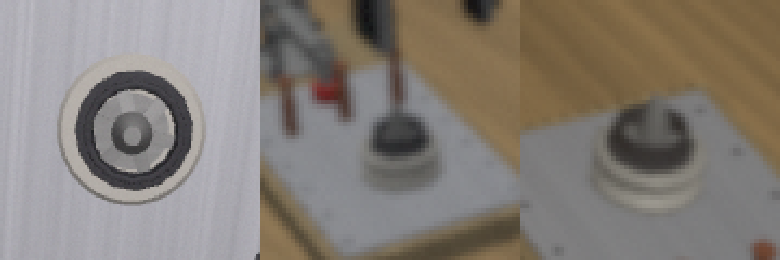

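View pics/sidef.png

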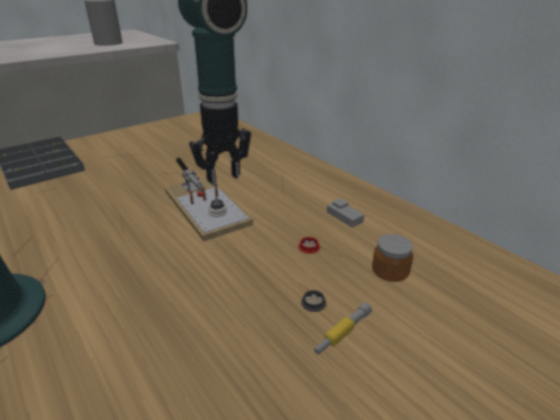

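The nut sits level and concentric on the roller, nothing else has moved, and the gripper is clear. I'm handing the job in.

```bash
python3 -c "
from rig import ctrl
print(ctrl.job_done())"
```

```text
the job is handed in; nothing more can be done
None
```

The nut is on the axle pin, pressed against the roller and released. The job was handed in at about 15.6 s of the 45 s allowed.

- **Which nut:** I took the smaller dark one. The red nut, the larger dark nut and the other things on the bench are where they were in the last side picture.
- **Press:** The teeth dragged at about 8.6 N on the way down. The nut met the roller at a TCP height of about 222.7 mm. I stopped at 20.4 N and 221.3 mm, which puts about 12 N on the roller and squeezes the washer about 1.3 to 1.4 mm, short of its 2 mm flat. After the 0.4 mm springback given in the task, about 0.9 to 1.0 mm should remain, or half squeezed.
- **Last checks:** The pictures show the nut level and concentric on the roller, and the gripper clear with force readings near zero.
- **Not confirmed:** The final squeeze comes from the force and travel readings, because the cameras cannot show it.
- **Disagreements:**
  - The pin pushed sideways on the nut with 2 to 5 N during the press. I put this down to a sub-millimetre error in x, and kept the tilt within about 0.005 rad.
  - The gripper reported an opening of about 26 mm on the 30 mm collar, though the grip held.

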